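Reset the spray-glazing air valve to its memory clip

TASK

The air valve of the glaze-spraying station was left too far open. Turn its T-handle clockwise until the valve is shut firmly on its seat, so that the sprung handle winds up about 15 to 20 degrees past the pointer, without forcing it; the seat is worn and may come well before the dial's closed mark, so feel for it. Then open it again until the pointer stands at the memory clip on the dial's rim, and let go; do not shift the clip, and leave the jar, the bowl and the tub where they are.

Things in the scene. Friction and masses are not known exactly. Their poses are not given: they have to be found in the camera images.
- valve: Fixed air station: dark steel base plate 170 x 270 x 12 mm with a level pipe along y (28 mm diameter, axis 55 mm up), a brass valve in the middle, a grey filter housing at +y (46 mm diameter, top 102 mm up, 112 mm off) and a nipple at -y. Origin on the work surface below the valve's middle, z up. The valve's stem rises leaning 30 degrees from vertical towards -x (the robot).
- closed_mark (a point): Long black mark on the fixed aluminium dial (152 mm diameter, square to the leaning stem; finer marks every 0.2 rad on the opening side). On the dial's face, 66 mm from the stem's axis. z: the stem's axis, outwards; x: from stem to mark. Opening is anticlockwise from above (positive about z). The worn valve shuts with the pointer somewhere from 0 to 0.45 rad on the opening side of this mark.
- pointer_tip (a point): Tip of the flat black pointer (9 mm wide, tapering to 4) that turns with the stem, 68 mm from its axis, 8 mm above the dial's face. z: stem's axis; x: from stem to tip. The opening is the angle from closed_mark's x to this x. The stem is stiff (0.2 N m friction) and stays where it is left.
- clip_mark (a point): Memory clip: plain brass clip 12 mm wide, 20 mm long on the dial's rim, 7 mm proud of the dial's face; the point is on its top, 78 mm from the stem's axis. x: outwards from the stem; z: stem's axis. It shows the wanted opening, 0.95 to 1.4 rad from the closed mark, and must stay there.
- grip (a point): Middle of the black T-handle bar (110 mm long, 18 thick, 28 tall), on the stem's axis, 49 mm above the dial's face, 35 mm free below the bar. z: stem's axis; y: along the bar; x: across it. Sprung on the stem, 3 N m/rad: unloaded, its x is parallel to the pointer's x. On the seat, 0.15 to 0.45 rad wind-up (0.45 to 1.35 N m) is firm, over 0.5 rad is forcing it.
- jar: Closed glass jar with white lid, 72 mm diameter, 100 mm high, standing beside the station. Origin: centre of its underside. Bystander.
- bowl: White ceramic bowl, 120 mm diameter, 55 mm high. Origin: centre of its underside. Bystander.
- tub: White lidded plastic tub, 122 x 162 x 75 mm, behind the station. Origin: centre of its underside. Bystander.

How it is judged (in metres and radians):
On the way:
1. the valve is shut firmly on its seat: the pointer within 42 mm (0.64 rad) of the closed mark and the handle wound up at least 0.15 rad past the pointer, which only the seat can cause (distance between pointer_tip and closed_mark below 0.042 m and angle between the x axis of grip and the x axis of pointer_tip, either way round above 0.15 rad), for 0.2 s.
At the end, for the whole second after the job is handed in: The pointer stands within 0.08 rad (about 4.5 degrees) of the memory clip, with the handle free (wound up less than 0.12 rad) (angle between the x axis of pointer_tip and the x axis of clip_mark, either way round below 0.08 rad and angle between the x axis of grip and the x axis of pointer_tip, either way round below 0.12 rad); the robot touches nothing.
It fails at once if the valve is forced: handle wound up more than 0.5 rad against the stem (angle between the x axis of grip and the x axis of pointer_tip, either way round above 0.5 rad).
It fails at once if the memory clip is shifted by more than 5 mm (distance of clip_mark from where it was at the start of the episode above 0.005 m).
It fails at once if the jar, the bowl or the tub is shifted by more than 20 mm (distance of any of jar, bowl, tub from where it was at the start of the episode above 0.02 m).
It also fails if it takes over 64 s, if anything falls off the work surface, if the arm or the gripper's body presses on something with over 40 N, if the wrist force passes 120 N, or if a joint passes its speed limit or range.

ROBOT

A 6-joint arm with a two-finger parallel gripper is mounted at the origin on the work surface. World frame = base frame: x ahead of the robot, y to its left, z up, the work surface at z = 0. Lengths are in m, angles in degrees, forces in N, time in s.
With the tool pointing down it reaches from about 0.275 to 0.75 m from the base axis. Payload 10.2 kg.
Tool frame: the origin (TCP) lies midway between the tips of the shut fingers; the grasp point (between the pads) lies 19 mm behind it; z points along the fingers, y is the line along which they close (so a half turn about z gives the same grasp; the last joint's range is limited). The gripper opens to 88 mm and grips with 3 to 60 N. Pads are 18 mm wide; open, the fingers measure 123 mm over their backs; the gripper's body (75 mm by 187 mm) begins 45 mm behind the grasp point.
Start: joints at [-78.117, 17.928, 85.812, -0, 76.261, -12.8], TCP at [0.219, -0.477, 0.239] pointing down, gripper open.
Joint ranges: [-168.41, 168.41], [-55.51, 124.54], [10.69, 146.95], [-70.63, 250.63], [1, 178], [-165.06, 165.06]. Speed limits (degrees/s): [136.94, 136.94, 172.46, 180, 180, 180].

INTERFACE

Orientations are given as a 3x3 rotation matrix whose columns are the frame's x, y, z axes.
In Python, from cell import r, snapshot, camera_params, order gives the robot as it stands.
- The arm moves only by the tool step_arm, never from a script. Its argument "increments" is one flat list of numbers, 7 for each row, row after row: the shift along the world's x, y, z in m, then the turn, a rotation vector about the world's x, y, z in degrees, then the opening, from -1 (shut) to 1 (fully open). A call has 1 to 12 rows; each row shifts and turns the commanded pose from where the row before left it; what a row does not reach is not made up. A row lasts 1/10 s, in which the tool goes at most 50 mm and 8.59 degrees, less where a joint would pass 70% of its speed; a pose out of reach is approached as far as the arm can. A call is refused whole if a number of a shift passes 0.05 or a number of a turn 8.59, either way. A call with a gripper value outside its range is refused whole. The fingers move at their own pace and stop on an object; the grip force is fixed at half the most. Time passes only in rows, so rows that do not move let the fingers close. It gives the time, the measured TCP pose, the force, the opening and the grip force at its end, in the units of the state.
- r.read_state(): the state, without advancing time (a new reading comes with each control period).
- snapshot(name): name is "side" or "top"; returns the picture (480x640x3 uint8, red, green, blue); there is no depth.
- camera_params(name): a dict with "fx", "fy", "cx", "cy" (pixels), "rvec" (rotation vector, rad) and "tvec" (3), from world to camera coordinates, as OpenCV has them. Camera axes: x right, y down, z forward; pixel columns grow to the right and rows downward; lengths in m; the calibration is good to about 2 mm. A picture is of the moment at which its call begins. camera_params takes no time and is no camera call.
- order.hand_in(): hands the job in; it is judged then, once.
The state is a dict: "time_s": time; "qpos": joint angles; "dq": joint speeds; "tau": joint torques, N m; "tcp_pos": TCP position; "tool_rot": TCP orientation; "force": force on the tool from outside, world axes, zero at the start; "ft_torque": the same for the moment, N m; "opening": finger opening in m; "gripper_force": force on a finger pad.
Only numpy, scipy, OpenCV 4.12 (cv2) and the standard library are available. Lean on these libraries where they do the work, as an engineer would, in place of code of your own. Each camera call takes 0.05 s, during which the arm holds its last target. There are 200 camera calls.

## Working session

There is one attempt and no reset: what is moved stays moved. The work goes in short steps, Python scripts to look and compute and a tool call to move; the robot and the scene stay as the last step left them, time stands still between calls to the robot, and variables do not carry over. Pictures are saved under pics/ and viewed, at most 10 in all, crops included, and the job is handed in when it is done.

Besides the shell and the picture viewer there is one more tool, called after ">>>" by a JSON object that holds its "op" and its "data", one argument or row to a line. step_arm: Moves the arm, as the interface text tells. Its arguments: {"type":"object","properties":{"increments":{"type":"array"}},"required":["increments"]}

```bash
mkdir -p pics; python3 - <<'E'
from cell import r,snapshot,camera_params
import cv2
for n in("side","top"):
    cv2.imwrite(f"pics/{n}0.png",snapshot(n)[:,:,::-1]); print(n,camera_params(n))
s=r.read_state(); print(s)
E
```

```text
side {'fx': 504.5138518972018, 'fy': 504.5138518972018, 'cx': 318.9369833920708, 'cy': 239.68250009275076, 'rvec': array([ 2.21992438, -0.17422767,  0.11438653]), 'tvec': array([-0.62944248,  0.16177452,  0.95041053])}
top {'fx': 451.16658142865873, 'fy': 451.16658142865873, 'cx': 321.8927770487277, 'cy': 249.5121123979254, 'rvec': array([ 2.09661207, -2.15247663,  0.17341234]), 'tvec': array([0.03227899, 0.65578208, 0.97967813])}
{'time_s': 0.1, 'qpos': array([-7.81178032e+01,  1.79541158e+01,  8.58495984e+01,  1.81066547e-04,
        7.62607787e+01, -1.28008677e+01]), 'dq': array([-0.06297841, -0.19918341, -0.05844102,  0.01004652, -0.11869345,
       -0.02440447]), 'tau': array([ 2.54947525e-03, -4.02809608e+01, -2.52645117e+01,  6.95746299e-02,
        3.42410419e-02, -6.85659529e-05]), 'tcp_pos': array([ 0.21917379, -0.47681755,  0.23823764]), 'tool_rot': array([[ 9.08631994e-01,  4.17597709e-01, -2.28759784e-04],
       [ 4.17597696e-01, -9.08631361e-01,  1.10212624e-03],
       [ 2.52387080e-04, -1.09695672e-03, -9.99999366e-01]]), 'force': array([ 0.23059531, -0.2993571 ,  0.44173464]), 'ft_torque': array([-0.00998126, -0.01124705, -0.04139258]), 'gripper_force': 0.0, 'opening': 0.08839096087475702}
```

View pics/side0.png

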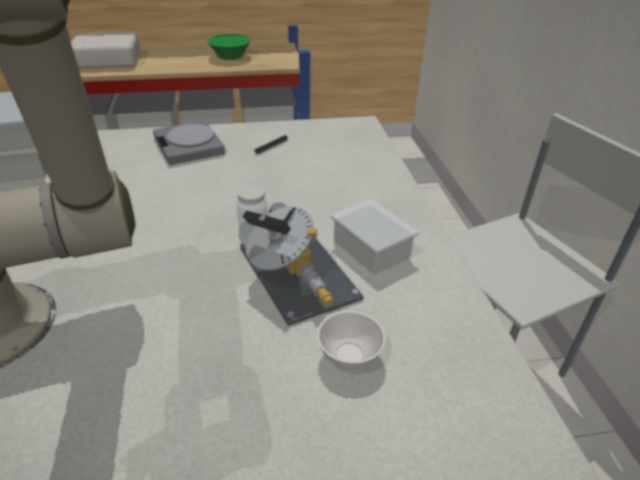

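View pics/top0.png

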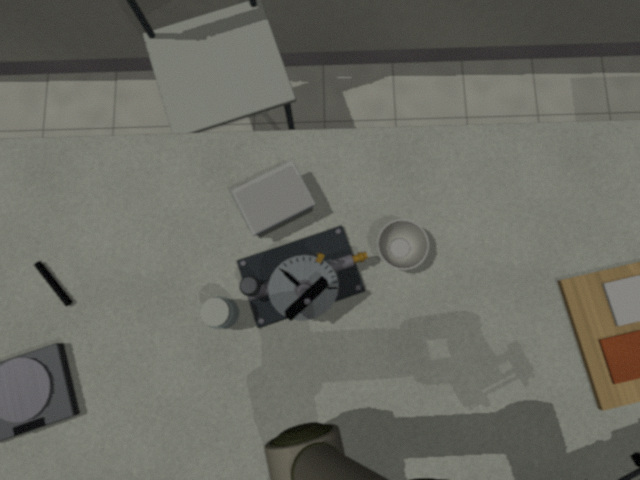

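The side view has the station near (300,260). In the top view its plate corners are at about (238,262), (341,227), (366,291) and (259,327), with the bar near (307,298), the pointer near (290,275) and the clip near (320,258). I'll enlarge both.

```bash
python3 - <<'E'
import cv2
t=cv2.imread("pics/top0.png")[220:335,225:385]; s=cv2.imread("pics/side0.png")[180:330,225:375]
cv2.imwrite("pics/topc.png",cv2.resize(t,None,fx=5,fy=5,interpolation=cv2.INTER_CUBIC))
cv2.imwrite("pics/sidec.png",cv2.resize(s,None,fx=4,fy=4,interpolation=cv2.INTER_CUBIC))
E
```

```text
(no output)
```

View pics/topc.png

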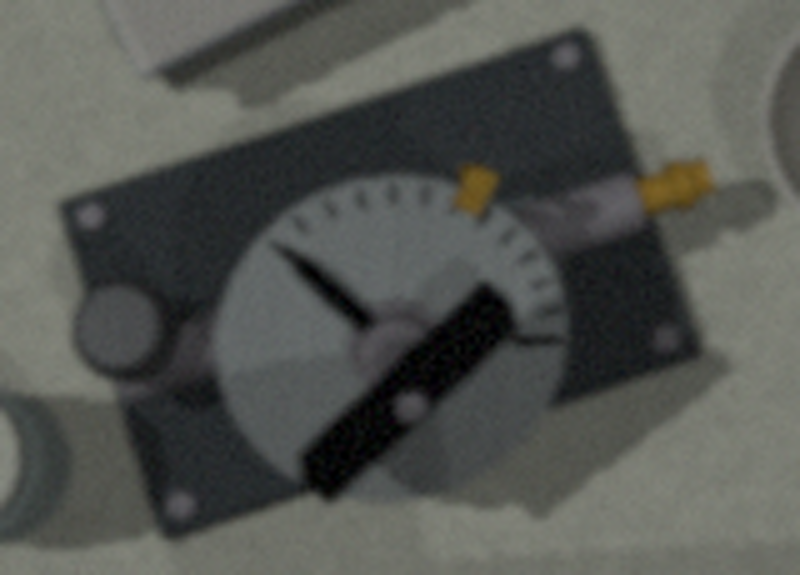

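View pics/sidec.png

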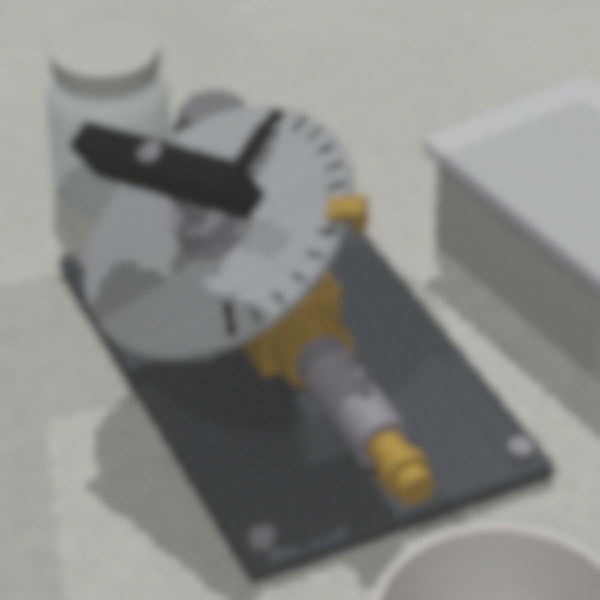

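Read off the crops. Top crop: pointer tip (273,243), closed mark (540,339), clip (477,188), bar screw (411,405). Side crop: tip (277,113), mark (231,319), clip (349,212), screw (149,151). I'll fit the station model to these.

```bash
cat > fit.py <<'E'
import numpy as np,cv2
from scipy.optimize import least_squares
from scipy.spatial.transform import Rotation as R
from cell import camera_params
C={n:camera_params(n) for n in("side","top")}
def proj(n,P):
    c=C[n];K=np.array([[c['fx'],0,c['cx']],[0,c['fy'],c['cy']],[0,0,1]])
    return cv2.projectPoints(np.atleast_2d(P).astype(float),c['rvec'],c['tvec'],K,None)[0][:,0]
def frame(p): # x,y,yaw,dial centre x,z
    Y=R.from_euler('z',p[2]).as_matrix()
    S=Y@R.from_euler('y',-30,degrees=True).as_matrix() # cols: downhill.. x=uphill, z=stem
    return Y,S,np.array([p[0],p[1],0])+Y@np.array([p[3],0,p[4]])
def on(S,D,a,rad,h): return D+S@np.array([rad*np.cos(a),rad*np.sin(a),h])
E
cat > fit0.py <<'E'
from fit import *
T=lambda u,v:((u+.5)/5-.5+225,(v+.5)/5-.5+220); Sd=lambda u,v:((u+.5)/4-.5+225,(v+.5)/4-.5+180)
def model(p):
    Y,S,D=frame(p); c,q,k=p[5:8]; O=np.array([p[0],p[1],0])
    cor=lambda a,b:O+Y@np.array([a,b,.012])
    mk=on(S,D,c,.066,0);tip=on(S,D,q,.068,.008);cl=on(S,D,k,.078,.007);sc=on(S,D,0,0,.063)
    return [("top",T(62,203),cor(.085,.135)),("top",T(595,30),cor(.085,-.135)),("top",T(705,355),cor(-.085,-.135)),("top",T(170,538),cor(-.085,.135)),
    ("side",Sd(548,470),cor(.085,-.135)),("side",Sd(255,576),cor(-.085,-.135)),
    ("top",T(273,243),tip),("side",Sd(279,111),tip),("top",T(540,339),mk),("side",Sd(231,319),mk),
    ("top",T(477,185),cl),("side",Sd(349,207),cl),("top",T(411,405),sc),("side",Sd(149,151),sc)]
f=lambda p:np.concatenate([proj(n,P)[0]-uv for n,uv,P in model(p)])
best=min((least_squares(f,[.45,0,y,-.04,.13,-1,q,-.2],loss='soft_l1') for y in(-.3,.3) for q in(0,1)),key=lambda s:s.cost)
p=best.x; np.save("p.npy",p); print(p.round(4),best.cost); print(f(p).reshape(-1,2).round(1).tolist())
Y,S,D=frame(p); print("open",p[6]-p[5],"clip",p[7]-p[5]); print("D",D,"grip",on(S,D,0,0,.049)); print("stem",S[:,2]); 
gx=S@[np.cos(p[6]),np.sin(p[6]),0]; print("gripx",gx)
# target tool rot: z=-stem, y=gripx
z=-S[:,2]; Rt=np.c_[np.cross(gx,z),gx,z]
from cell import r
s=r.read_state(); print("rotvec to go",np.degrees(R.from_matrix(Rt@s['tool_rot'].T).as_rotvec()))
Ry=Rt.copy();Ry[:,:2]*=-1;print("alt",np.degrees(R.from_matrix(Ry@s['tool_rot'].T).as_rotvec()))
print("TCP goal",on(S,D,0,0,.049-.019),"standoff",on(S,D,0,0,.049-.019+.12)-s['tcp_pos'])
# bar end check
for e in(.055,-.055):
    P=on(S,D,p[6]+np.pi/2,e,.063); print(proj("top",P),proj("side",P))
E
python3 fit0.py
```

```text
[ 0.6026  0.067   0.2926 -0.0389  0.1105 -1.9183  0.5026 -0.7536] 10.60527513946022
[[-0.5, -0.4], [-0.4, -0.5], [0.7, 1.2], [-1.7, 0.9], [1.8, -1.1], [-2.4, -1.1], [1.5, 0.9], [-0.1, -0.6], [1.2, 0.0], [0.4, 1.6], [0.3, 0.6], [-0.0, -0.6], [0.1, -0.8], [1.5, -0.1]]
open 2.4208366016803646 clip 1.1646524250287125
D [0.5654199 0.0558363 0.1104792] grip [0.54196107 0.04876996 0.15291444]
stem [-0.47875169 -0.14421103  0.8660254 ]
gripx [0.58775423 0.68011069 0.43817166]
rotvec to go [-21.98324133 -27.49678834 107.96559009]
alt [ 24.8124456  -19.88382699 -67.46925698]
TCP goal [0.55105735 0.05150997 0.13645996] standoff [0.27443336 0.51102219 0.00214537]
[[288.16509635 318.40313326]] [[243.93258988 212.84627069]]
[[326.01137381 280.8645981 ]] [[284.27554174 222.02766153]]
```

The fit is good, with residuals of about 1 px: opening 2.42 rad, clip 1.165 rad. Next I move to a standoff 120 mm out along the stem.

>>> {"op": "step_arm", "data": {
  "increments": [0.017,0.032,0.002,-1.37,-1.72,6.75,1,0.017,0.032,0.002,-1.37,-1.72,6.75,1,0.017,0.032,0.002,-1.37,-1.72,6.75,1,0.017,0.032,0.002,-1.37,-1.72,6.75,1,0.017,0.032,0.002,-1.37,-1.72,6.75,1,0.017,0.032,0.002,-1.37,-1.72,6.75,1,0.017,0.032,0.002,-1.37,-1.72,6.75,1,0.017,0.032,0.002,-1.37,-1.72,6.75,1,0.017,0.032,0,-1.37,-1.72,6.75,1,0.017,0.032,0,-1.37,-1.72,6.75,1,0.017,0.032,0,-1.37,-1.72,6.75,1,0.017,0.032,0,-1.37,-1.72,6.75,1]
}}

```text
time_s: 1.3
tcp_pos: [0.4235, -0.0915, 0.2547]
tool_rot: [[-0.275, 0.869, 0.411], [0.956, 0.293, 0.02], [-0.103, 0.398, -0.912]]
force: [-0.8, 0.2, 0.7]
opening: 0.0881
gripper_force: 0.0
```

>>> {"op": "step_arm", "data": {
  "increments": [0.017,0.032,0,-1.37,-1.72,6.75,1,0.017,0.032,0,-1.37,-1.72,6.75,1,0.017,0.032,0,-1.37,-1.72,6.75,1,0.017,0.032,0,-1.37,-1.72,6.75,1,0,0,0,0,0,0,1,0,0,0,0,0,0,1]
}}

```text
time_s: 1.9
tcp_pos: [0.4909, 0.0352, 0.2543]
tool_rot: [[-0.653, 0.588, 0.478], [0.719, 0.68, 0.146], [-0.239, 0.439, -0.866]]
force: [0.4, -0.4, 0.7]
opening: 0.0878
gripper_force: 0.0
```

```bash
cat > goal.py <<'E'
from fit import *
from cell import r,snapshot
import sys
# usage: goal.py handle_angle(dial frame from closed, rad) height_of_tcp_above_dial
p=np.load("p.npy"); Y,S,D=frame(p)
def rep(op,h):
    s=r.read_state(); a=p[5]+op; gx=S@[np.cos(a),np.sin(a),0]; z=-S[:,2]; Rt=np.c_[np.cross(gx,z),gx,z]
    print("t",s['time_s'],"q",s['qpos'].round(1),"open",round(s['opening'],4),"gf",s['gripper_force'])
    print("dpos",(on(S,D,0,0,h)-s['tcp_pos']).round(4),"drot",np.degrees(R.from_matrix(Rt@s['tool_rot'].T).as_rotvec()).round(2))
    l=S.T@s['tool_rot'][:,1]; print("tool angle",(np.arctan2(l[1],l[0])-p[5]).round(4),"tcp in dial",(S.T@(s['tcp_pos']-D)).round(4))
    print("F dial",(S.T@s['force']).round(2),"M dial",(S.T@s['ft_torque']).round(3),"tau6",s['tau'][5].round(3))
if __name__=="__main__": rep(float(sys.argv[1]),float(sys.argv[2]))
E
python3 goal.py 2.4208 .15; python3 - <<'E'
from goal import *
print("stem",S[:,2])
cv2.imwrite("pics/s1.png",cv2.resize(snapshot("side")[130:330,200:400,::-1],None,fx=3,fy=3,interpolation=cv2.INTER_CUBIC))
E
```

```text
t 1.9 q [-18.3  -0.9 110.7  23.1  47.4 -76.2] open 0.0878 gf 0.0
dpos [ 0.0027 -0.001  -0.0139] drot [-0.09 -0.05 -0.05]
tool angle 2.4207 tcp in dial [0.005  0.0017 0.1632]
F dial [ 0.57 -0.53  0.42] M dial [-0.042  0.137  0.008] tau6 -0.047
stem [-0.47875169 -0.14421103  0.8660254 ]
```

View pics/s1.png

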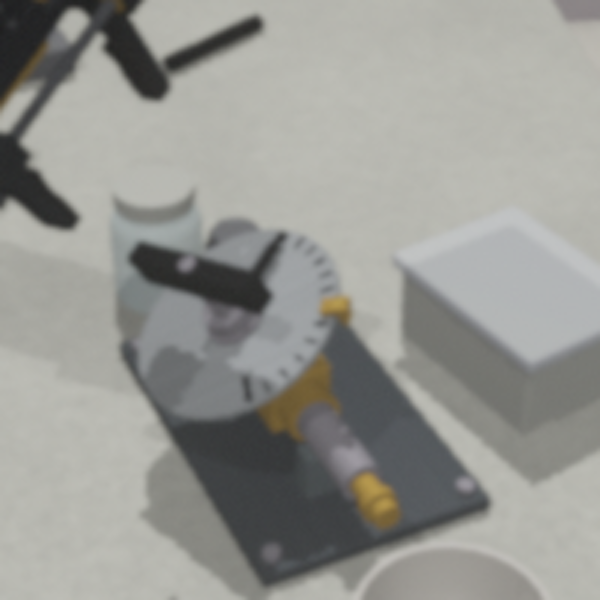

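The picture shows the gripper upper left, its fingers at about (140,60) and (45,190) astride the bar direction. Descending along the stem.

>>> {"op": "step_arm", "data": {
  "increments": [0.0075,0.002,-0.0147,0,0,0,1,0.0075,0.002,-0.0147,0,0,0,1,0.0075,0.002,-0.0147,0,0,0,1,0.0075,0.002,-0.0147,0,0,0,1,0.0075,0.002,-0.0147,0,0,0,1,0.0075,0.002,-0.0147,0,0,0,1,0.0075,0.002,-0.0147,0,0,0,1,0.0075,0.002,-0.0147,0,0,0,1,0,0,0,0,0,0,1,0,0,0,0,0,0,1]
}}

```text
time_s: 2.95
tcp_pos: [0.551, 0.0501, 0.1375]
tool_rot: [[-0.652, 0.588, 0.479], [0.72, 0.679, 0.145], [-0.24, 0.439, -0.866]]
force: [-0.3, -0.4, -0.2]
opening: 0.088
gripper_force: 0.0
```

```bash
python3 goal.py 2.4208 .03; python3 - <<'E'
from goal import *
cv2.imwrite("pics/s2.png",cv2.resize(snapshot("side")[130:330,200:400,::-1],None,fx=3,fy=3,interpolation=cv2.INTER_CUBIC))
E
```

```text
t 2.95 q [-13.7  16.3 110.8  30.5  30.1 -82.8] open 0.088 gf 0.0
dpos [ 0.      0.0014 -0.001 ] drot [-0.08  0.01  0.03]
tool angle 2.4197 tcp in dial [ 0.0001 -0.0013  0.0311]
F dial [-0.44 -0.34  0.07] M dial [-0.065  0.083  0.045] tau6 0.01
```

View pics/s2.png

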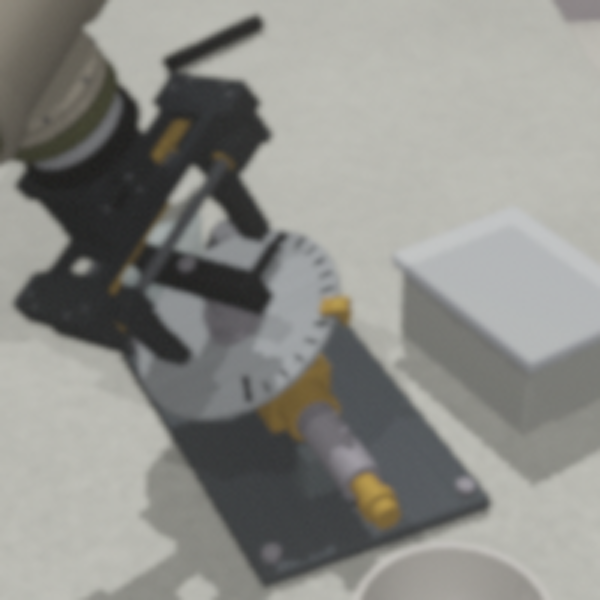

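The fingers straddle the bar, with tips at about (255,235) and (180,355), and touch nothing. Closing.

>>> {"op": "step_arm", "data": {
  "increments": [0,0,0,0,0,0,0,0,0,0,0,0,0,-0.5,0,0,0,0,0,0,-1,0,0,0,0,0,0,-1,0,0,0,0,0,0,-1,0,0,0,0,0,0,-1,0,0,0,0,0,0,-1,0,0,0,0,0,0,-1,0,0,0,0,0,0,-1,0,0,0,0,0,0,-1]
}}

```text
time_s: 4.0
tcp_pos: [0.5507, 0.0502, 0.1368]
tool_rot: [[-0.653, 0.588, 0.478], [0.718, 0.681, 0.145], [-0.24, 0.438, -0.866]]
force: [-8.0, -7.9, 2.4]
opening: 0.0175
gripper_force: 29.9
```

```bash
python3 goal.py 2.4208 .03
```

```text
t 4.0 q [-13.7  16.3 110.8  30.5  30.  -82.8] open 0.0175 gf 29.8832303378731
dpos [ 0.0004  0.0013 -0.0003] drot [ 0.01 -0.04 -0.04]
tool angle 2.4214 tcp in dial [-0.0005 -0.0011  0.0306]
F dial [-7.41 -5.21  7.06] M dial [-0.885  1.29  -0.039] tau6 -0.023
```

>>> {"op": "step_arm", "data": {
  "increments": [-0.0005,-0.0006,-0.0003,0,0,0,-1,0,0,0,1.44,0.43,-2.6,-1,0,0,0,2.87,0.87,-5.2,-1,0,0,0,2.87,0.87,-5.2,-1,0,0,0,2.87,0.87,-5.2,-1,0,0,0,2.87,0.87,-5.2,-1,0,0,0,1.44,0.43,-2.6,-1]
}}

```text
time_s: 4.7
tcp_pos: [0.5499, 0.0496, 0.1362]
tool_rot: [[-0.269, 0.836, 0.478], [0.963, 0.227, 0.144], [0.012, 0.499, -0.867]]
force: [-8.4, -9.4, 2.5]
opening: 0.0175
gripper_force: 29.9
```

```bash
python3 goal.py 1.9 .03
```

```text
t 4.7 q [-13.8  16.3 111.   30.5  29.9 -52.8] open 0.0175 gf 29.938432979397476
dpos [0.0011 0.0019 0.0002] drot [-0.13 -0.11  0.27]
tool angle 1.8946 tcp in dial [-0.0015 -0.0015  0.0306]
F dial [-8.04 -6.59  7.58] M dial [-1.035  1.5    0.251] tau6 0.06
```

>>> {"op": "step_arm", "data": {
  "increments": [0,0,0,2.87,0.87,-5.2,-1,0,0,0,2.87,0.87,-5.2,-1,0,0,0,2.87,0.87,-5.2,-1,0,0,0,2.87,0.87,-5.2,-1,0,0,0,2.87,0.87,-5.2,-1,0,0,0,2.87,0.87,-5.2,-1,0,0,0,2.87,0.87,-5.2,-1,0,0,0,2.87,0.87,-5.2,-1,0,0,0,2.87,0.87,-5.2,-1,0,0,0,2.87,0.87,-5.2,-1,0,0,0,2.87,0.87,-5.2,-1]
}}

```text
time_s: 5.8
tcp_pos: [0.5483, 0.0501, 0.1352]
tool_rot: [[0.657, 0.586, 0.474], [0.599, -0.788, 0.144], [0.457, 0.189, -0.869]]
force: [-19.6, -10.0, 6.2]
opening: 0.0175
gripper_force: 29.9
```

```bash
python3 goal.py 0.7 .03
```

```text
t 5.8 q [-13.7  16.2 111.1  30.3  30.1  13.5] open 0.0175 gf 29.930003145709634
dpos [0.0027 0.0014 0.0012] drot [ 1.17  0.01 -2.11]
tool angle 0.7417 tcp in dial [-0.0032 -0.0006  0.0305]
F dial [-15.7   -3.87  16.18] M dial [-0.642  2.874  0.274] tau6 -1.131
```

>>> {"op": "step_arm", "data": {
  "increments": [-0.0013,-0.0004,0.0004,0,0,0,-1,0,0,0,0,0,0,-1]
}}

```text
time_s: 6.0
tcp_pos: [0.5478, 0.0499, 0.1354]
tool_rot: [[0.655, 0.588, 0.475], [0.601, -0.786, 0.144], [0.458, 0.191, -0.868]]
force: [-5.4, -4.6, -9.1]
opening: 0.0173
gripper_force: 29.9
```

```bash
python3 goal.py 0.7 .03
```

```text
t 6.0 q [-13.8  16.2 111.2  30.4  30.   13.1] open 0.0173 gf 29.894564263522625
dpos [0.0032 0.0016 0.0011] drot [ 1.25  0.11 -2.26]
tool angle 0.7449 tcp in dial [-0.0036 -0.0006  0.0309]
F dial [-10.2   -2.82  -4.65] M dial [-0.648  1.872  0.179] tau6 0.265
```

>>> {"op": "step_arm", "data": {
  "increments": [-0.0004,-0.0001,-0.0002,1.92,0.58,-3.46,-1,0,0,0,1.92,0.58,-3.46,-1,0,0,0,1.92,0.58,-3.46,-1,0,0,0,1.92,0.58,-3.46,-1,0,0,0,0,0,0,-1]
}}

```text
time_s: 6.5
tcp_pos: [0.5474, 0.0502, 0.1352]
tool_rot: [[0.792, 0.384, 0.474], [0.36, -0.921, 0.145], [0.493, 0.056, -0.868]]
force: [-6.6, -2.9, -8.8]
opening: 0.0178
gripper_force: 29.9
```

```bash
python3 goal.py 0.3 .03
```

```text
t 6.5 q [-13.8  16.1 111.3  30.5  30.   29.1] open 0.0178 gf 29.894442446529865
dpos [0.0036 0.0013 0.0012] drot [ 4.45  1.06 -8.23]
tool angle 0.4642 tcp in dial [-0.004  -0.0002  0.0309]
F dial [-10.56  -0.92  -4.01] M dial [-0.281  1.754  0.228] tau6 0.83
```

>>> {"op": "step_arm", "data": {
  "increments": [0,0,0,1.92,0.58,-3.46,-1,0,0,0,0,0,0,-1]
}}

```text
time_s: 6.7
tcp_pos: [0.5474, 0.0503, 0.1352]
tool_rot: [[0.817, 0.329, 0.474], [0.295, -0.944, 0.146], [0.495, 0.021, -0.868]]
force: [-5.7, -1.7, -8.0]
opening: 0.0174
gripper_force: 29.9
```

```bash
python3 goal.py 0.3 .03
```

```text
t 6.7 q [-13.8  16.1 111.3  30.5  30.1  33.1] open 0.0174 gf 29.89505327772349
dpos [0.0037 0.0012 0.0013] drot [ 2.53  0.47 -4.78]
tool angle 0.3946 tcp in dial [-0.004  -0.0001  0.0308]
F dial [-9.14 -0.03 -3.94] M dial [-0.193  1.766  0.169] tau6 0.784
```

>>> {"op": "step_arm", "data": {
  "increments": [0,0,0,1.92,0.58,-3.46,-1,0,0,0,0,0,0,-1]
}}

```text
time_s: 6.9
tcp_pos: [0.5473, 0.0504, 0.1352]
tool_rot: [[0.838, 0.271, 0.474], [0.229, -0.962, 0.146], [0.495, -0.014, -0.869]]
force: [-6.1, -2.3, -8.1]
opening: 0.0173
gripper_force: 30.0
```

```bash
python3 goal.py 0.3 .03
```

```text
t 6.9 q [-13.8  16.1 111.3  30.5  30.1  37.1] open 0.0173 gf 29.99716406688094
dpos [0.0038 0.0011 0.0013] drot [ 0.63 -0.12 -1.34]
tool angle 0.3252 tcp in dial [-0.004   0.      0.0308]
F dial [-9.69 -0.41 -3.76] M dial [-0.12   1.749  0.334] tau6 0.957
```

>>> {"op": "step_arm", "data": {
  "increments": [0,0,0,1.44,0.43,-2.6,-1,0,0,0,0,0,0,-1]
}}

```text
time_s: 7.1
tcp_pos: [0.5473, 0.0505, 0.1352]
tool_rot: [[0.851, 0.228, 0.474], [0.179, -0.973, 0.146], [0.494, -0.039, -0.869]]
force: [-6.0, -0.9, -7.8]
opening: 0.0175
gripper_force: 30.2
```

```bash
python3 goal.py 0.2 .03|tail -2
```

```text
tool angle 0.2737 tcp in dial [-0.004   0.0001  0.0309]
F dial [-9.11  0.86 -3.76] M dial [0.038 1.682 0.408] tau6 0.932
```

>>> {"op": "step_arm", "data": {
  "increments": [0,0,0,1.44,0.43,-2.6,-1,0,0,0,0,0,0,-1]
}}

```text
time_s: 7.3
tcp_pos: [0.5473, 0.0506, 0.1352]
tool_rot: [[0.861, 0.183, 0.474], [0.128, -0.981, 0.146], [0.491, -0.065, -0.869]]
force: [-6.4, 0.1, -7.9]
opening: 0.0173
gripper_force: 30.4
```

```bash
python3 goal.py 0.2 .03|tail -2
```

```text
tool angle 0.2217 tcp in dial [-0.004   0.0002  0.0309]
F dial [-9.22  1.95 -3.8 ] M dial [0.098 1.632 0.589] tau6 1.047
```

The seat is found: torque now rises with spring stiffness, and wind-up is about 0.19 rad. Two more 3° steps, each checked, to reach about 0.3 rad.

>>> {"op": "step_arm", "data": {
  "increments": [0,0,0,1.44,0.43,-2.6,-1,0,0,0,0,0,0,-1]
}}

```text
time_s: 7.5
tcp_pos: [0.5473, 0.0507, 0.1353]
tool_rot: [[0.87, 0.138, 0.474], [0.077, -0.986, 0.146], [0.487, -0.091, -0.868]]
force: [-6.7, 0.3, -7.4]
opening: 0.0178
gripper_force: 30.8
```

```bash
python3 goal.py 0.2 .03|tail -2
```

```text
tool angle 0.1696 tcp in dial [-0.0039  0.0003  0.0309]
F dial [-9.17  2.17 -3.24] M dial [0.189 1.532 0.717] tau6 1.151
```

>>> {"op": "step_arm", "data": {
  "increments": [0,0,0,1.44,0.43,-2.6,-1,0,0,0,0,0,0,-1,0,0,0,0,0,0,-1,0,0,0,0,0,0,-1,0,0,0,0,0,0,-1]
}}

```text
time_s: 8.0
tcp_pos: [0.5474, 0.0507, 0.1354]
tool_rot: [[0.875, 0.094, 0.474], [0.027, -0.989, 0.146], [0.483, -0.115, -0.868]]
force: [-5.5, 0.9, -6.3]
opening: 0.0182
gripper_force: 31.4
```

```bash
python3 goal.py 0.2 .03; python3 - <<'E'
from goal import *
cv2.imwrite("pics/s3.png",cv2.resize(snapshot("side")[180:300,240:360,::-1],None,fx=5,fy=5,interpolation=cv2.INTER_CUBIC))
E
```

```text
t 8.0 q [-13.8  16.1 111.2  30.6  30.1  48.9] open 0.0182 gf 31.372969558287878
dpos [0.0036 0.0008 0.001 ] drot [-2.3  -0.97  3.93]
tool angle 0.1189 tcp in dial [-0.0037  0.0003  0.031 ]
F dial [-7.52  2.48 -2.92] M dial [0.372 1.412 0.748] tau6 0.78
```

View pics/s3.png

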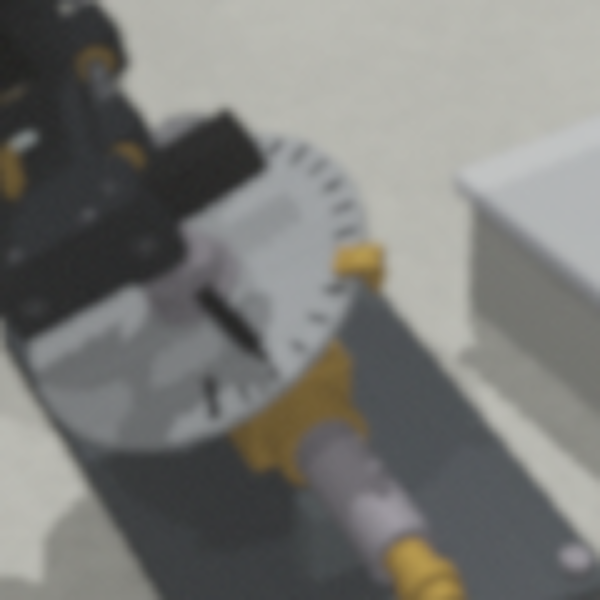

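The pointer tip is at crop (270,372) and the closed mark at (212,398). I'll work out the pointer angle.

```bash
cat > ang.py <<'E'
from goal import *
from scipy.optimize import minimize_scalar
def ang(n,uv,rad=.068,h=.008):
    g=np.linspace(-.3,2.8,3101); P=np.array([on(S,D,p[5]+a,rad,h) for a in g]); d=np.linalg.norm(proj(n,P)-uv,axis=1); return g[d.argmin()],d.min()
E
python3 - <<'E'
from ang import *
c=lambda u,v:((u+.5)/5-.5+240,(v+.5)/5-.5+180)
print("ptr",ang("side",c(270,370)),"clip",ang("side",c(360,257),.078,.007),"mark",ang("side",c(212,398),.066,0))
E
```

```text
ptr (np.float64(0.38899999999999985), np.float64(1.765449479144346)) clip (np.float64(1.1559999999999997), np.float64(0.1577768077849199)) mark (np.float64(-5.551115123125783e-17), np.float64(1.8964468366551013))
```

The valve is seated at pointer ≈0.39–0.42, and wind-up is about 0.25–0.27 rad (15°), held. Now opening.

>>> {"op": "step_arm", "data": {
  "increments": [0,0,0,-1.2,-0.36,2.17,-1,0,0,0,-2.39,-0.72,4.33,-1,0,0,0,-2.39,-0.72,4.33,-1,0,0,0,-2.39,-0.72,4.33,-1,0,0,0,-2.39,-0.72,4.33,-1,0,0,0,-2.39,-0.72,4.33,-1,0,0,0,-2.39,-0.72,4.33,-1,0,0,0,-2.39,-0.72,4.33,-1,0,0,0,-2.39,-0.72,4.33,-1,0,0,0,-2.39,-0.72,4.33,-1,0,0,0,-2.39,-0.72,4.33,-1,0,0,0,0,0,0,-1]
}}

```text
time_s: 9.25
tcp_pos: [0.5482, 0.0499, 0.1358]
tool_rot: [[0.46, 0.75, 0.476], [0.799, -0.583, 0.145], [0.386, 0.313, -0.868]]
force: [-2.7, -4.5, -11.5]
opening: 0.0173
gripper_force: 29.9
```

```bash
python3 goal.py 1.23 .03
```

```text
t 9.25 q [-13.8  16.2 111.2  30.6  30.   -3.5] open 0.0173 gf 29.85145205631852
dpos [0.0029 0.0016 0.0007] drot [-5.44 -1.84  9.75]
tool angle 1.0325 tcp in dial [-0.0031 -0.0007  0.031 ]
F dial [-9.1  -3.51 -8.08] M dial [-0.489  1.384 -0.165] tau6 -1.059
```

>>> {"op": "step_arm", "data": {
  "increments": [0,0,0,-1.92,-0.58,3.46,-1,0,0,0,-1.92,-0.58,3.46,-1,0,0,0,0,0,0,-1]
}}

```text
time_s: 9.55
tcp_pos: [0.5484, 0.0499, 0.1359]
tool_rot: [[0.353, 0.805, 0.476], [0.872, -0.468, 0.145], [0.339, 0.364, -0.867]]
force: [-0.7, -4.0, -14.0]
opening: 0.0178
gripper_force: 29.9
```

```bash
python3 goal.py 1.23 .03; python3 - <<'E'
from goal import *
a=cv2.resize(snapshot("side")[200:280,270:340,::-1],None,fx=6,fy=6,interpolation=cv2.INTER_CUBIC)
b=cv2.resize(snapshot("top")[240:320,270:330,::-1],None,fx=6,fy=6,interpolation=cv2.INTER_CUBIC)
cv2.imwrite("pics/s4.png",np.hstack([a,b]))
E
```

```text
t 9.55 q [-13.8  16.1 111.2  30.6  30.  -11.4] open 0.0178 gf 29.856681609526277
dpos [0.0027 0.0016 0.0005] drot [-1.66 -0.67  2.94]
tool angle 1.17 tcp in dial [-0.0029 -0.0008  0.0311]
F dial [ -8.6   -3.64 -11.24] M dial [-0.619  1.46  -0.236] tau6 -0.867
```

View pics/s4.png

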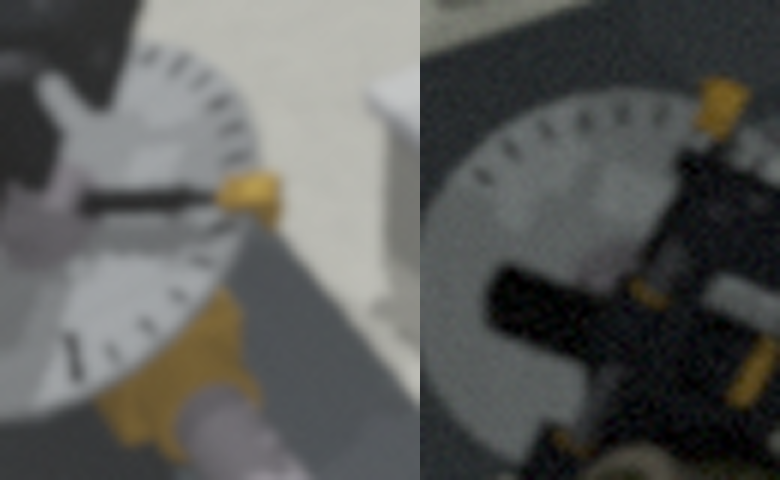

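In the side crop the pointer tip is at (213,198) and the clip top's centre is near (249,189), so they are almost in line.

```bash
python3 - <<'E'
from ang import *
c=lambda u,v:((u+.5)/6-.5+270,(v+.5)/6-.5+200)
print("ptr",ang("side",c(213,198)),ang("side",c(85,203),.03,.008),"clip",ang("side",c(249,189),.078,.007))
for a in(1.05,1.1,1.15,1.2): print(a,[((proj("side",on(S,D,p[5]+a,q,h))[0]-[269.5,199.5])*6-.5).round(0).tolist() for q,h in((.03,.008),(.068,.008),(.078,.007))])
E
```

```text
ptr (np.float64(1.0899999999999996), np.float64(1.38812005578163)) (np.float64(0.8549999999999998), np.float64(5.593456177335287)) clip (np.float64(1.1489999999999996), np.float64(0.6320785217610372))
1.05 [[121.0, 206.0], [218.0, 208.0], [246.0, 210.0]]
1.1 [[123.0, 202.0], [221.0, 199.0], [250.0, 200.0]]
1.15 [[124.0, 198.0], [224.0, 190.0], [253.0, 190.0]]
1.2 [[125.0, 195.0], [227.0, 182.0], [255.0, 180.0]]
```

The pointer is at 1.10 and the clip at ≈1.16. I turn 3.4° further, back off 3.8° to unwind the spring, release and settle.

>>> {"op": "step_arm", "data": {
  "increments": [0,0,0,-1.63,-0.49,2.94,-1,0,0,0,0,0,0,-1,0,0,0,1.82,0.55,-3.29,-1,0,0,0,0,0,0,-1]
}}

```text
time_s: 10.05
tcp_pos: [0.5484, 0.05, 0.1361]
tool_rot: [[0.36, 0.802, 0.476], [0.868, -0.475, 0.145], [0.342, 0.361, -0.867]]
force: [-0.1, -4.2, -19.5]
opening: 0.0176
gripper_force: 29.9
```

```bash
python3 goal.py 1.16 .03
```

```text
t 10.05 q [-13.8  16.1 111.2  30.5  30.  -10.9] open 0.0176 gf 29.884126838296652
dpos [0.0026 0.0015 0.0003] drot [ 0.03 -0.14 -0.13]
tool angle 1.1619 tcp in dial [-0.0027 -0.0007  0.0312]
F dial [-10.86  -3.98 -16.24] M dial [-0.66   1.787  0.007] tau6 0.678
```

>>> {"op": "step_arm", "data": {
  "increments": [0,0,0,0,0,0,-0.4,0,0,0,0,0,0,0,0,0,0,0,0,0,0.5,0,0,0,0,0,0,1,0,0,0,0,0,0,1,0,0,0,0,0,0,1,0,0,0,0,0,0,1,0,0,0,0,0,0,1,0,0,0,0,0,0,1,0,0,0,0,0,0,1]
}}

```text
time_s: 11.05
tcp_pos: [0.549, 0.0499, 0.137]
tool_rot: [[0.357, 0.803, 0.478], [0.869, -0.473, 0.144], [0.342, 0.364, -0.866]]
force: [0.7, -0.5, 0.1]
opening: 0.0879
gripper_force: 0.0
```

Torque was zero before letting go, and the handle is now free. Backing out along the stem.

>>> {"op": "step_arm", "data": {
  "increments": [-0.007,-0.0021,0.0127,0,0,0,1,-0.007,-0.0021,0.0127,0,0,0,1,-0.007,-0.0021,0.0127,0,0,0,1,-0.007,-0.0021,0.0127,0,0,0,1,-0.007,-0.0021,0.0127,0,0,0,1,-0.007,-0.0021,0.0127,0,0,0,1,-0.007,-0.0021,0.0127,0,0,0,1,-0.007,-0.0021,0.0127,0,0,0,1,-0.007,-0.0021,0.0127,0,0,0,1,-0.007,-0.0021,0.0127,0,0,0,1,0,0,0,0,0,0,1]
}}

```text
time_s: 12.15
tcp_pos: [0.4792, 0.0286, 0.2655]
tool_rot: [[0.356, 0.801, 0.481], [0.869, -0.473, 0.143], [0.342, 0.367, -0.865]]
force: [0.1, -0.4, -0.4]
opening: 0.088
gripper_force: 0.0
```

```bash
python3 goal.py 1.16 .03|tail -1; python3 - <<'E'
from goal import *
a=cv2.resize(snapshot("side")[200:280,270:340,::-1],None,fx=6,fy=6,interpolation=cv2.INTER_CUBIC)
b=cv2.resize(snapshot("top")[240:320,270:330,::-1],None,fx=6,fy=6,interpolation=cv2.INTER_CUBIC)
cv2.imwrite("pics/s5.png",np.hstack([a,b]))
E
```

```text
F dial [-0.24 -0.37 -0.37] M dial [-0.036  0.135  0.013] tau6 0.083
```

View pics/s5.png

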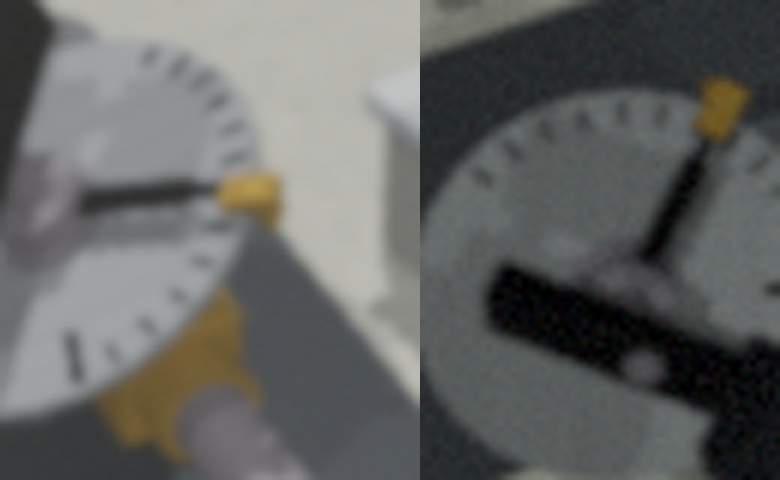

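The tip now points straight at the clip: side (215,188) against clip (249,188), top (710,140) against clip (724,105). The bar is square to the pointer and the gripper is clear. Handing in.

```bash
python3 -c "
from cell import order
print(order.hand_in())"
```

```text
the job is handed in; nothing more can be done
None
```

I shut the valve on its seat with about 0.25–0.27 rad (about 15°) of wind-up, reopened it to the memory clip (about 1.16 rad), released the handle and handed in at about 12 s; the pointer looked in line with the clip, but no verdict came back.

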